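# Tune a hold-down leaf spring by its press sag

### The arm

A 7-joint arm with a two-finger parallel gripper is mounted at the origin on the work surface. World frame = base frame: x ahead of the robot, y to its left, z up, the work surface at z = 0. Lengths are in m, angles in rad, forces in N, time in s.
With the tool pointing down it reaches from about 0.4 to 0.875 m from the base axis. Payload 19.3 kg.
Tool frame: the origin (TCP) lies at the very end of the fingers, on their centre line; the grasp point (between the pads) lies 19 mm behind it; z points along the fingers, y is the direction in which the jaws open and shut (so a half turn about z gives the same grasp; the last joint's range is limited). The gripper opens to 85 mm and grips with 20 to 120 N. Pads are 22 mm wide; open, the fingers measure 114 mm over their backs; the gripper's body (76 mm by 85 mm) begins 54 mm behind the grasp point. The pads swing forward as they close: fully open they stand 13 mm farther back than shut.
Start: joints at [-1.257, 0.521, -0.036, 1.599, 0.021, 1.021, -0.113], TCP at [0.234, 0.58, 0.231] pointing down, gripper open.
Joint ranges: [-2.91, 2.91], [-0.3, 2.13], [-1.5, 1.42], [0.17, 2.43], [-1.26, 4.41], [0.16, 1.93], [-2.52, 2.52]. Speed limits (rad/s): [1.89, 1.89, 2.39, 2.39, 3.01, 3.01, 3.01].

### API

Orientations are given as [roll, pitch, yaw] about the fixed x, y, z axes, in that order (R = Rz(yaw) Ry(pitch) Rx(roll)).
In Python, from workcell import bot, vision, job_done gives the robot as it stands.
- The arm moves only by the tool arm_command, never from a script. Its arguments are lists of equal length, an entry for each row: "gripper": the finger opening in cm, from 0 to 8.54; "slide": the shift along the tool's x, y, z in cm, a list of three; "turn": the turn, a rotation vector about the tool's x, y, z in degrees, a list of three. A call has 1 to 5 rows; each row is the pose to reach, as a shift and turn from the pose commanded when the call began, along the tool's axes at that moment; what a row does not reach only later rows make up. A row lasts 1/8 s, in which the tool goes at most 62.5 mm and 10.7 degrees, less where a joint would pass 70% of its speed; a pose out of reach is approached as far as the arm can. A call with a gripper value outside its range is refused whole. The fingers move at their own pace and stop on an object; "force" is the grip in N (left out, the last holds). Time passes only in rows, so rows that repeat a pose let the fingers close. It gives the time, the measured TCP pose, the force and the opening at its end, in the units of the state.
- bot.observe(): the state, without advancing time (a new reading comes with each control period).
- vision.grab_frame(name): name is "side" or "top" or "wrist"; returns the picture (384x512x3 uint8, blue, green, red); there is no depth.
- vision.camera_model(name): a dict with "mtx" (3x3 intrinsics, pixels), "T" (4x4, takes a point from camera to world coordinates). Camera axes: x right, y down, z forward; pixel columns grow to the right and rows downward; lengths in m; the calibration is good to about 2 mm. A picture is of the moment at which its call begins: read the wrist's pose just before it. camera_model takes no time and is no camera call; for the wrist camera it gives the pose at the moment of the call.
- job_done(): hands the job in, once; it reports no verdict.
The state is a dict: "clock": time; "qpos": joint angles; "qd": joint speeds; "joint_efforts": joint torques, N m; "position": TCP position; "tool_rot": TCP orientation; "force": force on the tool from outside, world axes, zero at the start; "moment": the same for the moment, N m; "grip_width": finger opening in m.
Only numpy, scipy, OpenCV 4.12 (cv2) and the standard library are available. Lean on these libraries where they do the work, as an engineer would, in place of code of your own. Each camera call takes 0.05 s, during which the arm holds its last target. There are 200 camera calls.

### The job

The steel leaf spring on the fixture is set too stiff. Press straight down on its brass dome with 10 N to judge how far it gives, then slide the support carriage under it by its orange grip until 10 N on the dome lowers the dome by 8 mm; finish with a proving press, holding 10 N for a second with the dome 8 mm down, and let go. Never put more than 16 N on the dome, and leave the other things on the bench where they are.

Things in the scene. Friction and masses are not known exactly. Their poses are not given: they have to be found in the camera images.
- fixture: grey base plate, 170 x 250 x 12 mm, fixed to the bench; origin on the bench directly under the brass dome, z up. The leaf runs along its y axis: a 100 mm high clamp block holds it at the -y end, the clamp edge (where the leaf bends) at y = -75 mm; free tip at y = +75 mm
- dome: brass dome, 20 mm across and 6 mm high, fixed on top of the leaf at mid-span (75 mm from the clamp edge); origin at the centre of its underside; the place to press, from above
- dome_top (a point): top of the brass dome, 87.6 mm above the bench at rest
- leaf (a joint): steel leaf spring, 150 x 24 x 2 mm, 81 mm above the bench: angle in rad by which it bends down about the clamp edge; 0 at rest (it springs back up to 0), 0.107 with the dome 8 mm down, stop at 0.32. Force rises in proportion to the sag. As found it is too stiff: 10 N lowers the dome 2 to 6 mm
- support (a joint): travel of the blue support carriage (62 mm long, under the leaf) along its rails, in m: 0 at the end nearest the leaf tip (carriage middle 105 mm from the clamp edge), growing as it slides to the fixture's -y, towards the clamp, which makes the leaf softer; stop at 0.080. Slides with about 3 N of friction and stays where it is left
- support_grip (a point): on the carriage's orange upright grip (24 mm along fixture x, 18 mm thick along fixture y, top 90 mm above the bench): point on its axis 18 mm below its top, 72 mm above the bench. The grip stands 66 mm to the +x side of the leaf's middle line; below it, under 28 mm above the bench, is the blue arm that joins it to the carriage
- nozzle: bystander: orange hose nozzle standing upright, 40 mm across, 75 mm high, loose; origin at the centre of its foot
- collar: bystander: loose brass collar, 44 mm across, 16 mm high; origin at the centre of its underside
- driver: bystander: loose screwdriver lying on the bench along its own x axis; origin on its underside
- oil: bystander: small blue bottle with an orange cap, 44 mm across, 90 mm high, loose; origin at the centre of its foot
- leaf_tip (a point): free tip of the leaf. Behind it, at fixture y = +98 mm, stands a white scale plate 36 mm wide, 105 mm high: black mark at the tip's rest height, orange mark at the tip's height when the dome is 8 mm down
- support_mid (a point): middle of the blue carriage under the leaf, 50 mm up. A sprung roller hidden in it backs the leaf: sag at a given force goes about as 1 / (roller's distance from the clamp edge) squared; 10 N gives 8 mm at 60 mm. The roller's place in the carriage cannot be seen and differs each time, up to 18 mm either way from the middle along fixture y, so only pressing tells

How it is judged:
By the outcome, as a careful person would: the job done as asked, in the order asked, and still so for the second after the job is handed in, with the robot touching nothing.
It also fails if it takes over 72 s, if anything falls off the work surface, if the arm or the gripper's body presses on something with over 40 N, if the wrist force passes 120 N, or if a joint passes its speed limit or range.

## Working session

There is one attempt and no reset: what is moved stays moved. The work goes in short steps, Python scripts to look and compute and a tool call to move; the robot and the scene stay as the last step left them, time stands still between calls to the robot, and variables do not carry over. Pictures are saved under pics/ and viewed, about 8 in all and at most 12, crops included, and the job is handed in when it is done.

Besides the shell and the picture viewer there is one more tool, called after ">>>" as a command line: name --argument value ..., lists and objects as JSON in quotes. arm_command: Moves the arm, as the interface text tells. Its arguments: {"type":"object","properties":{"gripper":{"type":"array","items":{"type":"number"}},"slide":{"type":"array","items":{"type":"array","items":{"type":"number"}}},"turn":{"type":"array","items":{"type":"array","items":{"type":"number"}}},"force":{"type":"number"}},"required":["gripper","slide","turn"]}

```bash
ls; mkdir -p pics; python3 - <<'E'
from workcell import bot, vision
import cv2, numpy as np
s=bot.observe(); print({k:np.round(s[k],3).tolist() for k in s})
ims=[]
for n in("side","top"):
    im=vision.grab_frame(n); cv2.imwrite(f"pics/{n}0.png",im)
    m=vision.camera_model(n); print(n,np.round(m["mtx"],1).tolist(),np.round(m["T"],3).tolist())
E
```

```text
pics
{'clock': 0.0, 'qpos': [-1.257, 0.522, -0.036, 1.6, 0.021, 1.021, -0.113], 'qd': [0.001, -0.001, -0.001, -0.003, 0.001, 0.002, -0.0], 'joint_efforts': [-0.001, -92.706, 1.98, -36.996, 0.018, 0.008, 0.0], 'position': [0.234, 0.579, 0.231], 'tool_rot': [-3.14, 0.0, 2.758], 'force': [0.001, -0.315, -0.126], 'moment': [-0.019, -0.022, -0.037], 'grip_width': 0.085}
side [[476.2, 0.0, 258.5], [0.0, 476.2, 193.2], [0.0, 0.0, 1.0]] [[0.674, -0.5, 0.543, -0.097], [-0.738, -0.451, 0.501, -0.625], [-0.005, -0.739, -0.673, 0.917], [0.0, 0.0, 0.0, 1.0]]
top [[400.0, 0.0, 252.6], [0.0, 400.0, 184.2], [0.0, 0.0, 1.0]] [[0.029, -0.998, 0.062, 0.483], [-1.0, -0.029, 0.002, -0.017], [-0.0, -0.062, -0.998, 1.303], [0.0, 0.0, 0.0, 1.0]]
```

View pics/top0.png

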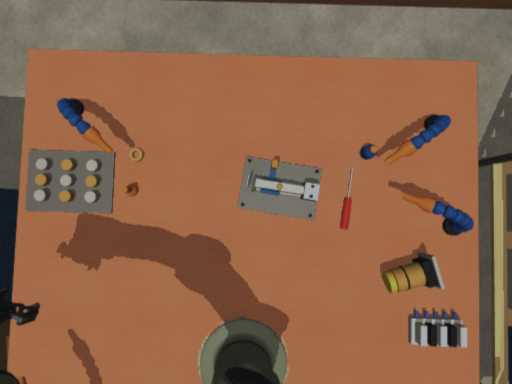

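View pics/side0.png

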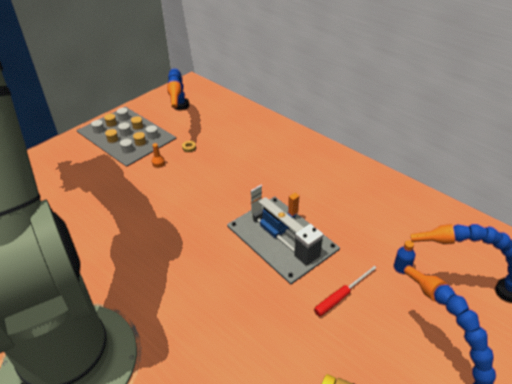

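The top view shows the fixture at about (280,187): clamp on the right at (312,190), dome at (280,187), scale plate at (250,180) and orange grip at (276,161). The side view agrees, with the grip at (293,203).

```bash
cat > h.py <<'E'
import cv2, numpy as np
def onplane(m,uv,z):
    d=m["T"][:3,:3]@np.linalg.solve(m["mtx"],[uv[0],uv[1],1.]); o=m["T"][:3,3]
    return o+d*(z-o[2])/d[2]
def proj(m,p):
    c=np.linalg.inv(m["T"])@np.r_[p,1]; q=m["mtx"]@c[:3]; return q[:2]/q[2]
E
python3 - <<'E'
from h import *; from workcell import vision
m=vision.camera_model("top"); im=cv2.imread("pics/top0.png")
hsv=cv2.cvtColor(im,cv2.COLOR_BGR2HSV); roi=np.zeros(im.shape[:2],np.uint8); roi[145:230,230:330]=1
g=((hsv[...,1]<70)&(roi>0)).astype(np.uint8)
c=max(cv2.findContours(g,0,2)[0],key=cv2.contourArea); r=cv2.minAreaRect(c); print("plate",r)
for p in cv2.boxPoints(r): print(onplane(m,p,.012).round(4))
pc=onplane(m,r[0],.012);print("centre",pc)
dm=((hsv[...,1]>90)&(hsv[...,0]>15)&(hsv[...,0]<32)&(roi>0)).astype(np.uint8)
og=((hsv[...,1]>180)&(hsv[...,0]>8)&(hsv[...,0]<20)&(hsv[...,2]>100)).astype(np.uint8)
for n,mk,z in(("dome",dm,.085),("grip",og[:172]*roi[:172],.09)):
    k,l,st,ce=cv2.connectedComponentsWithStats(mk)
    for i in range(1,k):
        if st[i,4]>8: print(n,st[i],ce[i],onplane(m,ce[i],z).round(4))
big=cv2.resize(im[145:230,230:335],None,fx=7,fy=7,interpolation=cv2.INTER_CUBIC)
s=cv2.imread("pics/side0.png")[175:285,220:345]
cv2.imwrite("pics/c1.png",big[:595]); 
E
```

```text
plate ((279.8329772949219, 187.74024963378906), (77.99652862548828, 52.01298141479492), 9.246112823486328)
[0.4881 0.0331 0.012 ]
[0.6553 0.0112 0.012 ]
[ 0.6217 -0.2395  0.012 ]
[ 0.4551 -0.2157  0.012 ]
centre [ 0.55473938 -0.10281233  0.012     ]
dome [272 160   6   8  38] [274.44736842 163.42105263] [ 0.6247 -0.0796  0.085 ]
dome [277 184   6   6  25] [279.28 186.12] [ 0.5556 -0.0961  0.085 ]
```

View pics/c1.png

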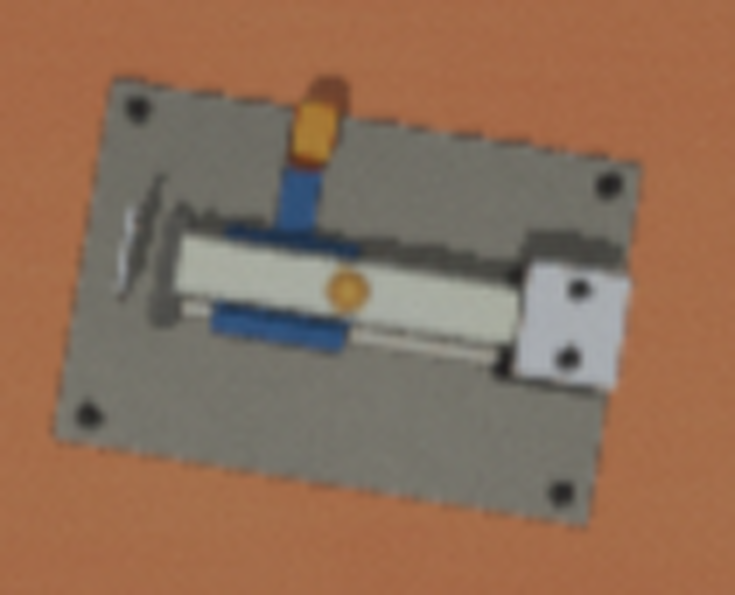

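>>> arm_command --gripper '[0, 0, 0, 0, 0]' --slide '[[-5.5, -5, 0], [-11, -10, 0], [-16.5, -15, 0], [-22, -20, 0], [-22, -20, 0]]' --turn '[[0, 0, -7], [0, 0, -14.4], [0, 0, -14.4], [0, 0, -14.4], [0, 0, -14.4]]' --force 30

```text
clock: 0.72
position: [0.3639, 0.3091, 0.2313]
tool_rot: [-3.141, 0.0, 3.008]
force: [0.9, 0.4, -0.7]
grip_width: -0.0003
```

>>> arm_command --gripper '[0, 0, 0, 0, 0]' --slide '[[-3.2, -5, 0], [-6.4, -10, 0], [-9.6, -15, 0], [-12.8, -20, 0], [-16, -25, 0]]' --turn '[[0, 0, 0], [0, 0, 0], [0, 0, 0], [0, 0, 0], [0, 0, 0]]'

```text
clock: 1.35
position: [0.4892, 0.0409, 0.2313]
tool_rot: [3.142, 0.0, 3.009]
force: [-0.1, 1.4, 0.2]
grip_width: 0.0001
```

>>> arm_command --gripper '[0, 0, 0, 0, 0]' --slide '[[-3, -4.5, 2], [-6, -9, 4], [-8.3, -12.5, 5], [-8.3, -12.5, 6], [-8.3, -12.5, 7]]' --turn '[[0, 0, 0], [0, 0, 0], [0, 0, 0], [0, 0, 0], [0, 0, 0]]'

```text
clock: 1.98
position: [0.5541, -0.0917, 0.1606]
tool_rot: [3.141, -0.001, 3.009]
force: [0.1, -0.3, -0.5]
grip_width: 0.0004
```

```bash
python3 - <<'E'
from h import *; from workcell import vision,bot
m=vision.camera_model("wrist"); im=vision.grab_frame("wrist"); np.savez("w1.npz",**m)
s=bot.observe(); print(s["position"].round(4),s["tool_rot"].round(4),s["force"].round(2)); print(m["mtx"].round(1).tolist(),m["T"].round(3).tolist())
p=s["position"]; print("tcp px",proj(m,p)," proj dome est",proj(m,np.array([.5556,-.0961,.0876])))
im2=im.copy(); cv2.circle(im2,tuple(int(v) for v in proj(m,np.array([.5556,-.0961,.0876]))),4,(255,0,255),1)
cv2.imwrite("pics/w1.png",im2); cv2.imwrite("pics/w1raw.png",im)
E
```

```text
[ 0.5536 -0.0911  0.1595] [ 3.1413e+00 -2.1000e-03  3.0101e+00] [-1.29  1.26 -1.54]
[[294.7, 0.0, 260.5], [0.0, 294.7, 194.5], [0.0, 0.0, 1.0]] [[0.13, 0.951, 0.282, 0.483], [0.991, -0.125, -0.037, -0.083], [0.0, 0.284, -0.959, 0.303], [0.0, 0.0, 0.0, 1.0]]
tcp px [262.14629281 245.84964678]  proj dome est [255.49074446 206.9463492 ]
```

View pics/w1.png

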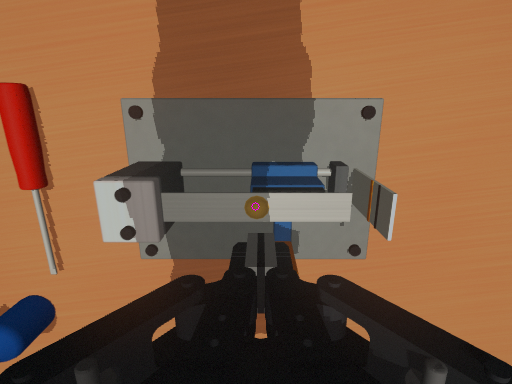

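The wrist view has the dome at (256,207), within 1 px of my estimate, with the grip hidden behind the fingers. I'll centre over the dome, lower to just above it, and check force noise while still.

>>> arm_command --gripper '[0, 0, 0, 0, 0]' --slide '[[-0.2, -0.5, 2], [-0.2, -0.5, 4], [-0.2, -0.5, 5.5], [-0.2, -0.5, 6.3], [-0.2, -0.5, 6.3]]' --turn '[[0, 0, 0], [0, 0, 0], [0, 0, 0], [0, 0, 0], [0, 0, 0]]'

```text
clock: 2.65
position: [0.5557, -0.0971, 0.0981]
tool_rot: [3.142, -0.0, 3.01]
force: [0.5, -0.2, 0.7]
grip_width: -0.0
```

```bash
cat >> h.py <<'E'
def avg(n=10):
    from workcell import vision,bot
    F=[];P=[]
    for i in range(n):
        im=vision.grab_frame("side"); s=bot.observe(); F.append(s["force"]);P.append(s["position"])
    F=np.array(F);P=np.array(P)
    print("t",round(s["clock"],2),"F",F.mean(0).round(2),"sd",F.std(0).round(2),"P mm",(P.mean(0)*1e3).round(2),"sd",(P.std(0)*1e3).round(2))
    print("Fz",F[:,2].round(1).tolist())
    return im
E
python3 -c "
from h import *; avg(12)"
```

```text
t 3.25 F [0.17 0.14 0.21] sd [0.47 0.47 0.42] P mm [555.96 -97.37  98.64] sd [0.11 0.05 0.19]
Fz [0.3, -0.1, 1.2, -0.1, -0.3, 0.2, 0.6, -0.1, -0.0, 0.6, -0.1, 0.6]
```

>>> arm_command --gripper '[0, 0, 0, 0, 0]' --slide '[[0, 0.1, 0.6], [0, 0.1, 1.0], [0, 0.1, 1.15], [0, 0.1, 1.25], [0, 0.1, 1.25]]' --turn '[[0, 0, 0], [0, 0, 0], [0, 0, 0], [0, 0, 0], [0, 0, 0]]'

```text
clock: 3.88
position: [0.5559, -0.0963, 0.0859]
tool_rot: [3.141, -0.0, 3.009]
force: [-2.3, 2.8, 4.2]
grip_width: 0.0001
```

```bash
python3 -c "
from h import *; avg(6)"
```

```text
t 4.17 F [-1.34  1.79  4.06] sd [0.36 0.26 0.56] P mm [555.91 -96.29  85.9 ] sd [0.01 0.01 0.01]
Fz [3.7, 3.4, 3.5, 4.4, 4.9, 4.5]
```

>>> arm_command --gripper '[0, 0, 0, 0]' --slide '[[0, 0, 0.1], [0, 0, 0.2], [0, 0, 0.23], [0, 0, 0.23]]' --turn '[[0, 0, 0], [0, 0, 0], [0, 0, 0], [0, 0, 0]]'

```text
clock: 4.68
position: [0.556, -0.0962, 0.0837]
tool_rot: [3.141, 0.0, 3.009]
force: [-2.6, 3.3, 8.4]
grip_width: -0.0001
```

```bash
python3 -c "
from h import *; im=avg(10); cv2.imwrite('pics/s1.png',im)"
```

```text
t 5.17 F [-3.02  2.84  9.22] sd [0.53 0.39 0.58] P mm [555.99 -96.23  83.72] sd [0.01 0.02 0.01]
Fz [9.6, 8.9, 8.5, 9.2, 8.4, 10.2, 8.6, 9.8, 9.8, 9.3]
```

>>> arm_command --gripper '[0, 0, 0, 0, 0]' --slide '[[0, 0, 0.03], [0, 0, 0.03], [0, 0, 0.03], [0, 0, 0.03], [0, 0, -1.0]]' --turn '[[0, 0, 0], [0, 0, 0], [0, 0, 0], [0, 0, 0], [0, 0, 0]]'

```text
clock: 5.8
position: [0.5557, -0.0965, 0.0933]
tool_rot: [-3.141, -0.001, 3.009]
force: [0.5, -0.7, 0.2]
grip_width: -0.0004
```

>>> arm_command --gripper '[0, 4.5, 4.5, 4.5, 4.5]' --slide '[[0, 0, -3.5], [0, 1.5, -3.5], [-3.3, 2.5, -3.5], [-6.6, 2.5, -3.5], [-6.6, 2.5, -3.5]]' --turn '[[0, 0, 0], [0, 0, 0], [0, 0, 0], [0, 0, 0], [0, 0, 0]]'

```text
clock: 6.42
position: [0.6261, -0.0799, 0.1278]
tool_rot: [-3.141, 0.0, 3.01]
force: [0.1, -0.5, -0.9]
grip_width: 0.0449
```

```bash
python3 - <<'E'
from h import *; from workcell import vision,bot
m=vision.camera_model("side"); im=avg(2)
p=bot.observe()["position"]; print(p.round(4))
q=np.array([.5556,-.0961,0])+66e-3*np.array([.991,-.133,0])+25e-3*np.array([.133,.991,0])+[0,0,.09]; print(q,proj(m,q))
u=proj(m,q).astype(int); c=im[u[1]-60:u[1]+50,u[0]-80:u[0]+70]; print(u)
cv2.imwrite("pics/s2.png",cv2.resize(c,None,fx=5,fy=5,interpolation=cv2.INTER_CUBIC))
E
```

```text
t 6.53 F [-0.6   0.06 -0.29] sd [0.48 0.22 0.14] P mm [624.42 -80.01 127.76] sd [0.29 0.02 0.08]
Fz [-0.2, -0.4]
[ 0.6241 -0.08    0.1278]
[ 0.624331 -0.080103  0.09    ] [293.14783271 195.26374448]
[293 195]
```

View pics/s2.png

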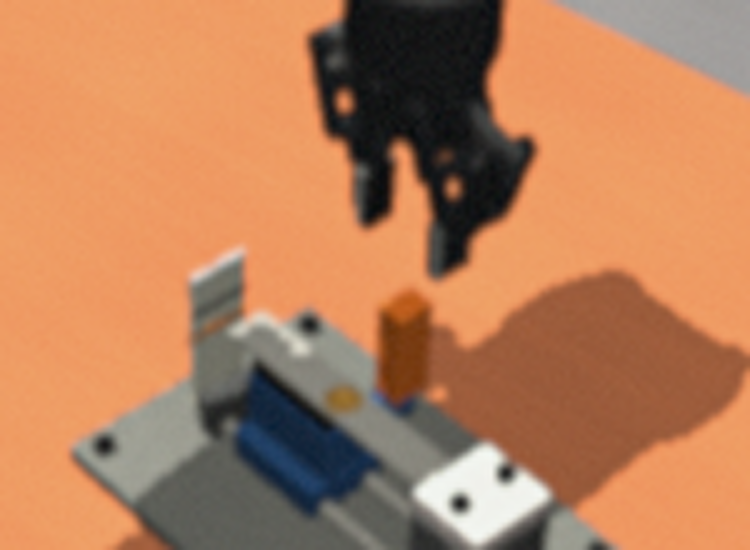

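The side crop shows the grip top at crop (402,300), full-image (293.4,195), matching the predicted (293.1,195.3), with the open jaws centred above it. Next: descend and grip.

>>> arm_command --gripper '[4.5, 4.5, 4.5, 4.5, 4.5]' --slide '[[0, 0, 2], [0, 0, 4], [0, 0, 6], [0, 0, 7.4], [0, 0, 7.4]]' --turn '[[0, 0, 0], [0, 0, 0], [0, 0, 0], [0, 0, 0], [0, 0, 0]]'

```text
clock: 7.15
position: [0.624, -0.0803, 0.0533]
tool_rot: [-3.141, -0.002, 3.009]
force: [-0.3, 0.5, 1.3]
grip_width: 0.0449
```

>>> arm_command --gripper '[1.5, 1.5, 1.5, 1.5, 1.5]' --slide '[[0, 0, 0], [0, 0, 0], [0, 0, 0], [0, 0, 0], [0, 0, 0]]' --turn '[[0, 0, 0], [0, 0, 0], [0, 0, 0], [0, 0, 0], [0, 0, 0]]' --force 25

```text
clock: 7.78
position: [0.6251, -0.0804, 0.0552]
tool_rot: [3.142, 0.001, 3.009]
force: [-0.9, -0.0, 6.0]
grip_width: 0.0177
```

>>> arm_command --gripper '[1.5, 1.5, 1.5, 1.5, 1.5]' --slide '[[0, -0.5, 0], [0, -1.1, 0], [0, -1.7, 0], [0, -2.2, 0], [0, -2.2, 0]]' --turn '[[0, 0, 0], [0, 0, 0], [0, 0, 0], [0, 0, 0], [0, 0, 0]]'

```text
clock: 8.4
position: [0.6221, -0.1026, 0.0552]
tool_rot: [-3.141, 0.001, 3.009]
force: [0.5, 0.5, 7.1]
grip_width: 0.0176
```

```bash
python3 -c "
from h import *; avg(4)"
```

```text
t 8.6 F [-0.69 -0.84  6.72] sd [0.29 1.08 0.52] P mm [ 622.18 -102.34   55.2 ] sd [0.02 0.08 0.01]
Fz [6.1, 6.4, 6.8, 7.5]
```

>>> arm_command --gripper '[4.5, 4.5, 4.5, 4.5, 4.5]' --slide '[[0, 0, 0], [0, 0, 0], [0, 0, -2], [0, 0, -5], [0, 0, -7.2]]' --turn '[[0, 0, 0], [0, 0, 0], [0, 0, 0], [0, 0, 0], [0, 0, 0]]'

```text
clock: 9.22
position: [0.6222, -0.1023, 0.1291]
tool_rot: [3.142, 0.002, 3.009]
force: [-0.8, 0.6, 0.7]
grip_width: 0.0452
```

>>> arm_command --gripper '[4.5, 0, 0, 0, 0]' --slide '[[3, 0, 0], [6.65, -0.3, 0], [6.65, -0.3, 0], [6.65, -0.3, 1], [6.65, -0.3, 2.6]]' --turn '[[0, 0, 0], [0, 0, 0], [0, 0, 0], [0, 0, 0], [0, 0, 0]]'

```text
clock: 9.85
position: [0.5564, -0.0963, 0.1001]
tool_rot: [3.141, 0.001, 3.009]
force: [0.2, 0.1, -0.3]
grip_width: -0.0
```

```bash
python3 -c "
from h import *; avg(8)"
```

```text
t 10.25 F [-0.22  0.12 -0.32] sd [1.01 0.69 1.13] P mm [555.3  -96.27  99.58] sd [0.35 0.13 1.09]
Fz [-3.1, 0.0, 0.4, -0.2, 0.6, -0.0, 0.4, -0.7]
```

>>> arm_command --gripper '[0, 0, 0, 0, 0]' --slide '[[0, 0, 0.6], [0, 0, 1.1], [0, 0, 1.4], [0, 0, 1.7], [0, 0, 1.9]]' --turn '[[0, 0, 0], [0, 0, 0], [0, 0, 0], [0, 0, 0], [0, 0, 0]]'

```text
clock: 10.88
position: [0.5554, -0.0961, 0.0815]
tool_rot: [3.141, -0.0, 3.009]
force: [-3.1, 1.8, 8.7]
grip_width: -0.0001
```

```bash
python3 -c "
from h import *; avg(8)"
```

```text
t 11.28 F [-2.7   2.05  8.59] sd [0.39 0.3  0.22] P mm [555.43 -96.11  81.66] sd [0.03 0.02 0.12]
Fz [8.5, 8.6, 8.3, 8.3, 9.0, 8.7, 8.8, 8.6]
```

>>> arm_command --gripper '[0, 0, 0, 0]' --slide '[[0, 0, 0.05], [0, 0, 0.1], [0, 0, 0.1], [0, 0, 0.1]]' --turn '[[0, 0, 0], [0, 0, 0], [0, 0, 0], [0, 0, 0]]'

```text
clock: 11.78
position: [0.5555, -0.0961, 0.0808]
tool_rot: [3.141, 0.0, 3.009]
force: [-3.7, 2.7, 10.2]
grip_width: 0.0001
```

```bash
python3 - <<'E'
from h import *; from workcell import vision
im=avg(10)
cv2.imwrite("pics/s3.png",im)
m=vision.camera_model("side")
E
```

```text
t 12.28 F [-3.6   1.85 10.03] sd [0.56 0.57 0.65] P mm [555.44 -96.1   80.82] sd [0.01 0.01 0.01]
Fz [9.5, 8.5, 10.4, 10.2, 9.7, 10.8, 10.7, 10.2, 10.1, 10.5]
```

>>> arm_command --gripper '[0, 0, 0]' --slide '[[0.03, 0.02, 0], [0.03, 0.02, 0], [0.03, 0.02, 0]]' --turn '[[0, 0, 0], [0, 0, 0], [0, 0, 0]]'

```text
clock: 12.65
position: [0.5554, -0.096, 0.0809]
tool_rot: [3.141, 0.001, 3.009]
force: [-2.5, 1.0, 9.3]
grip_width: 0.0002
```

```bash
python3 - <<'E'
from h import *
avg(6)
E
```

```text
t 12.95 F [-2.45  0.91  9.91] sd [0.46 0.71 0.48] P mm [555.4  -96.05  80.9 ] sd [0.02 0.01 0.01]
Fz [8.9, 10.2, 9.9, 10.3, 10.1, 10.0]
```

>>> arm_command --gripper '[0, 4, 4, 4, 4]' --slide '[[0, 0, -2.5], [-1.5, 0, -4.7], [-4.5, 0.2, -4.7], [-6.7, 0.3, -4.7], [-6.7, 0.3, -4.7]]' --turn '[[0, 0, 0], [0, 0, 0], [0, 0, 0], [0, 0, 0], [0, 0, 0]]'

```text
clock: 13.58
position: [0.6228, -0.1019, 0.1271]
tool_rot: [-3.141, 0.0, 3.009]
force: [-0.7, -0.1, -0.4]
grip_width: 0.0399
```

>>> arm_command --gripper '[4, 4, 4, 4, 4]' --slide '[[0, 0, 2], [0, 0, 4], [0, 0, 6], [0, 0, 7.2], [0, 0, 7.2]]' --turn '[[0, 0, 0], [0, 0, 0], [0, 0, 0], [0, 0, 0], [0, 0, 0]]'

```text
clock: 14.2
position: [0.6214, -0.1019, 0.0545]
tool_rot: [-3.141, -0.002, 3.009]
force: [-0.0, -0.2, 1.3]
grip_width: 0.0401
```

>>> arm_command --gripper '[1.5, 1.5, 1.5, 1.5, 1.5]' --slide '[[0, 0, 0], [0, 0, 0], [0, 0, 0], [0, 0, 0], [0, 0, 0]]' --turn '[[0, 0, 0], [0, 0, 0], [0, 0, 0], [0, 0, 0], [0, 0, 0]]'

```text
clock: 14.82
position: [0.6224, -0.102, 0.0561]
tool_rot: [3.142, 0.001, 3.009]
force: [-0.5, 0.6, 6.9]
grip_width: 0.0174
```

```bash
python3 - <<'E'
from h import *
avg(3)
E
```

```text
t 14.97 F [-0.19 -0.67  6.46] sd [0.1  0.35 0.48] P mm [ 622.38 -101.99   56.13] sd [0.   0.01 0.01]
Fz [6.0, 7.1, 6.2]
```

Now 6 mm farther toward the clamp, then release and return to the dome.

>>> arm_command --gripper '[1.5, 1.5, 1.5, 1.5, 1.5]' --slide '[[0, -0.3, 0], [0, -0.6, 0], [0, -0.6, 0], [0, -0.6, 0], [0, -0.6, 0]]' --turn '[[0, 0, 0], [0, 0, 0], [0, 0, 0], [0, 0, 0], [0, 0, 0]]'

```text
clock: 15.6
position: [0.6216, -0.108, 0.0561]
tool_rot: [3.142, 0.001, 3.009]
force: [-1.2, -0.1, 6.5]
grip_width: 0.0176
```

>>> arm_command --gripper '[4, 4, 4, 4, 4]' --slide '[[0, 0, 0], [0, 0, 0], [0, 0, -2], [0, 0, -5], [0, 0, -7.2]]' --turn '[[0, 0, 0], [0, 0, 0], [0, 0, 0], [0, 0, 0], [0, 0, 0]]'

```text
clock: 16.23
position: [0.6216, -0.1081, 0.1301]
tool_rot: [-3.142, 0.002, 3.009]
force: [0.1, 0.7, 0.8]
grip_width: 0.04
```

>>> arm_command --gripper '[4, 0, 0, 0, 0]' --slide '[[3, 0.2, 0], [6.65, 0.35, 0], [6.65, 0.35, 0], [6.65, 0.35, 1], [6.65, 0.35, 2.6]]' --turn '[[0, 0, 0], [0, 0, 0], [0, 0, 0], [0, 0, 0], [0, 0, 0]]'

```text
clock: 16.85
position: [0.5566, -0.0957, 0.101]
tool_rot: [3.142, 0.001, 3.009]
force: [0.3, 0.2, -0.1]
grip_width: 0.0003
```

```bash
python3 - <<'E'
from h import *
avg(10)
E
```

```text
t 17.35 F [-0.08  0.16 -0.31] sd [0.65 0.57 0.83] P mm [555.64 -95.67 100.82] sd [0.32 0.09 1.07]
Fz [-2.2, -0.9, -0.0, -0.3, -0.1, 0.1, -0.4, 1.0, 0.5, -0.6]
```

>>> arm_command --gripper '[0, 0, 0, 0, 0]' --slide '[[0, -0.05, 0.7], [0, -0.05, 1.2], [0.02, -0.05, 1.5], [0.05, -0.03, 1.8], [0.07, -0.02, 2.05]]' --turn '[[0, 0, 0], [0, 0, 0], [0, 0, 0], [0, 0, 0], [0, 0, 0]]'

```text
clock: 17.98
position: [0.5554, -0.0958, 0.0812]
tool_rot: [-3.142, 0.001, 3.009]
force: [-0.5, 0.4, 8.5]
grip_width: 0.0005
```

```bash
python3 - <<'E'
from h import *
avg(10)
E
```

```text
t 18.48 F [-0.42  0.1   7.65] sd [0.37 0.47 0.43] P mm [555.38 -95.83  81.29] sd [0.02 0.02 0.13]
Fz [7.8, 8.5, 7.7, 7.3, 7.7, 7.2, 8.2, 7.7, 7.4, 7.1]
```

>>> arm_command --gripper '[0, 0, 0, 0]' --slide '[[0.01, 0.01, 0.1], [0.02, 0.01, 0.19], [0.02, 0.01, 0.19], [0.02, 0.01, 0.19]]' --turn '[[0, 0, 0], [0, 0, 0], [0, 0, 0], [0, 0, 0]]'

```text
clock: 18.98
position: [0.5554, -0.0959, 0.0796]
tool_rot: [-3.141, 0.001, 3.009]
force: [-0.4, 0.6, 10.3]
grip_width: -0.0002
```

```bash
python3 - <<'E'
from h import *
im=avg(20); cv2.imwrite("pics/s4.png",im)
E
```

```text
t 19.98 F [-0.48 -0.7  10.  ] sd [0.41 0.52 0.5 ] P mm [555.38 -95.83  79.65] sd [0.02 0.02 0.02]
Fz [10.2, 9.5, 9.5, 9.8, 10.3, 9.4, 9.8, 10.9, 9.4, 10.4, 10.6, 10.6, 10.6, 10.0, 10.0, 8.9, 10.2, 9.9, 9.8, 10.3]
```

```bash
python3 - <<'E'
from h import *
im=cv2.imread("pics/s4.png")[175:265,235:335]
cv2.imwrite("pics/s4c.png",cv2.resize(im,None,fx=6.5,fy=6.5,interpolation=cv2.INTER_CUBIC))
E
```

```text
(no output)
```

View pics/s4c.png

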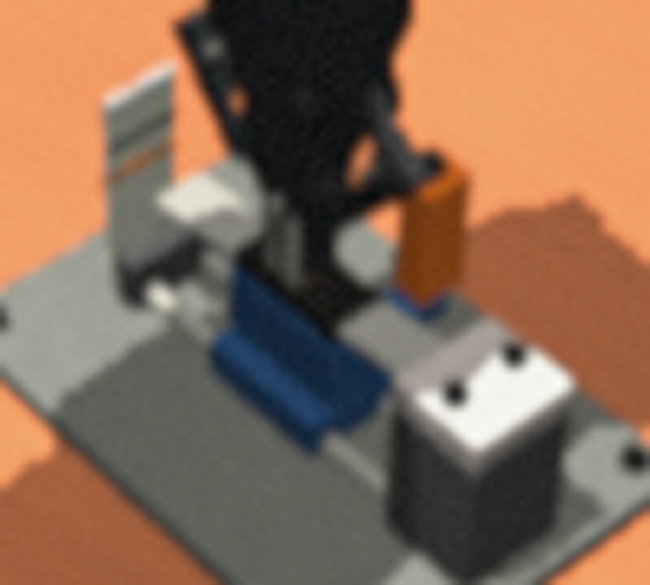

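The crop shows the leaf bent with the tip near (190,200), lowered toward the orange mark's level, and the fingers clear of the orange grip at (435,230). Force and sag were steady at 10.0 N and 7.95 mm, so I'll let go.

>>> arm_command --gripper '[0, 0, 0, 0, 0]' --slide '[[0, 0, -0.5], [0, 0, -1.2], [0, 0, -3], [0, 0, -6], [0, 0, -9]]' --turn '[[0, 0, 0], [0, 0, 0], [0, 0, 0], [0, 0, 0], [0, 0, 0]]'

```text
clock: 20.6
position: [0.5547, -0.0956, 0.1709]
tool_rot: [3.142, 0.0, 3.009]
force: [-0.4, 0.2, -0.7]
grip_width: -0.0001
```

```bash
python3 - <<'E'
from h import *; from workcell import vision,job_done
avg(8)
im=vision.grab_frame("top"); a=cv2.imread("pics/top0.png")
d=(cv2.absdiff(im,a).max(2)>60).astype(np.uint8)
# bystanders: driver, oil, collar, nozzle regions
for n,(x0,y0,x1,y1) in dict(driver=(335,165,358,232),oil=(358,140,380,162),collar=(125,145,148,165),nozzle=(120,178,142,200)).items(): print(n,int(d[y0:y1,x0:x1].sum()))
job_done()
E
```

```text
t 21.0 F [0.39 0.17 0.56] sd [1.25 0.43 1.81] P mm [555.08 -95.64 170.45] sd [0.73 0.16 2.07]
Fz [5.3, -0.3, -0.1, -0.3, 0.3, -0.7, -0.2, 0.5]
driver 0
oil 0
collar 0
nozzle 0
the job is handed in; nothing more can be done
```

The spring is set and the job is handed in: in the proving press, 10.0 N on the dome lowered it 7.95 mm, against the 8 mm asked for.

- **First press:** about 9–10 N. It worked out at roughly 4.2 mm of give at 10 N.
- **Adjustment:** I slid the carriage about 22 mm toward the clamp by its orange grip. A press there gave 6.8 mm at 10 N, so I slid it about 6 mm more.
- **Proving press:** averaged over 1 s, force was 10.0 N with about 0.5 N of sensor noise. Sideways force was under 1 N. I then let go and lifted clear.
- **Limits:** the highest downward reading I saw on the dome was 10.9 N. It finished at 21 s.
- **Bystanders:** the top camera picture showed no change at the driver, oil, collar or nozzle.

**Less certain:**
- The 7.95 mm relies on the stated 87.6 mm rest height. The first two presses agreed with it at 87.61 mm. The last two implied a contact height nearer 86.8 mm, within about 1.2 standard deviations of force noise.
- The white scale plate could not be read exactly from the side view, so it does not confirm the 8 mm.
- The first two sets of presses also carried about 2–4.5 N of sideways friction, which I trimmed out before the proving press.

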